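# Let a paint tin down the feed lane and catch it softly

## Task

Push the feed lane's lever right over so that the gate folds fully down and the waiting tin rolls off by itself. Below the hold-down wires, take the tin up on the run: bring the hand in just ahead of it and move along, so that it closes up slowly on the fingers, then slow it down gradually, walk it down until it lies at rest against the end stop, and let go. Do not knock or squeeze the tin or halt it dead, do not let it bump the stop or leave the lane, and leave the other things on the bench alone.

Things in the scene. Friction and masses are not known exactly. Their poses are not given: they have to be found in the camera images.
- lane: Gravity feed lane: two aluminium rails fixed on a stand at a slope of 0.033 to 0.041 rad, 0.52 m long, rails about 65 to 90 mm above the bench. Origin on the rail tops, mid-lane, under the waiting tin; own x runs downhill along the rails (to the robot's right), y across (away from it), z up square to the rails. Side guides rise 16 mm above the rails, 108 mm apart inside, 114 outside.
- wire_end (a point): Lower end of the two hold-down wires over the upper part of the lane, mid-lane, 75 mm above the rails, at lane x = 130 mm. The wires run uphill from here 54 mm apart, under two hoops 126 mm wide with tops 83 mm above the rails (at lane x = -44 and 105 mm). From here to the end stop the lane is open from above.
- end_stop: Low aluminium strip across the lower end of the lane, top edge 6 mm above the rails. Origin at rail height in its uphill face, mid-lane, at lane x = 437 mm. The tin rests against its top edge. Beyond it nothing stands in the way of a hand moving on downhill.
- rest (a point): Where the centre of the tin lies when it rests against the end stop: lane x = 418 mm, 33 mm above the rails, mid-lane.
- tin: Sealed steel tin with paper label, lying across the rails behind the gate. Diameter 66, length 100 mm, origin at its centre, own y along its axis. Nominal 0.35 kg (hidden 0.25 to 0.49). Once free it rolls and gathers speed at some 0.05 to 0.15 m/s2, to 0.16 to 0.3 m/s lower down. Thin walled: a push or squeeze above 15 N is too hard, and so is reaching the end stop at over 0.1 m/s.
- gate (a joint): Fold-down gate, angle in rad: 0 = blade upright, holding the tin; 1.15 = folded down, at its stop. Axle across the lane at lane x = 28 mm, 26 mm below the rail tops. The lever turns with it, from upright towards downhill, about 1.2 N at the knob, and stays where it is left. From about 0.85 rad on the tin passes over the blade and is off.
- gate_knob (a point): Centre of the black ball knob (28 mm across) on the gate's lever, on the robot's side of the lane: lane y = -107 mm, 100 mm from the axle on an 8 mm rod. It starts above the axle and swings downhill and down.
- scale: Bystander: white and black bench scale with a round steel pan, 190 x 250 x 59 mm, origin under its middle.
- litre_can: Bystander: standing one-litre paint can, 108 mm across, 125 mm high, origin under its middle.
- toner_bottle: Bystander: standing white toner bottle with black cap, 76 mm across, 190 mm high, origin under its middle.
- spatula: Bystander: spatula lying on the bench, about 200 mm long, origin under its middle.
There are look-alikes about, which are no part of the job. Leave any black or pink look-alike of the tin alone.

How it is judged:
On the way, in this order (a step that is already met when the one before it is completed fails the run):
1. the lever is pushed over and the gate folded fully down (value of joint gate above 1 rad), for 0.05 s.
2. the tin rolls by itself out from under the wires, untouched (x of tin in the frame of lane between 0.12 and 0.3 m and linear speed of tin above 0.1 m/s and contact force between the fingers and tin below 0.05 N), for 0.03 s.
3. the hand moves along just ahead of the rolling tin, which closes up slowly, still untouched (horizontal distance between the grasp point and tin below 0.085 m and linear speed of tin above 0.13 m/s and contact force between the fingers and tin below 0.02 N and x of tin in the frame of lane between 0.1 and 0.405 m), for 0.3 s.
4. the hand, still at the tin, slows it gradually before the end stop (horizontal distance between the grasp point and tin below 0.085 m and linear speed of tin between 0.04 and 0.11 m/s and x of tin in the frame of lane below 0.41 m), for 0.1 s.
At the end, for the whole second after the job is handed in: The tin lies across the rails at rest (under 20 mm/s) against the end stop, its centre within 10 mm of the rest place along the lane and in height, 12 mm across, square to the lane within 0.1 rad; the gate is still folded down (over 0.95 rad) (x of tin in the frame of lane between 0.408 and 0.428 m and y of tin in the frame of lane between -0.012 and 0.012 m and z of tin in the frame of lane between 0.023 and 0.043 m and angle between the y axis of tin and the y axis of lane, either way round below 0.1 rad and linear speed of tin below 0.02 m/s and value of joint gate above 0.95 rad); the robot touches nothing.
It fails at once if the hand knocks or squeezes the tin (over 15 N) (contact force between the fingers and tin above 15 N).
It fails at once if the tin bumps the end stop (reaches it at over 100 mm/s) (x of tin in the frame of lane above 0.405 m and linear speed of tin above 0.1 m/s).
It fails at once if the tin leaves the lane (x of tin in the frame of lane above 0.445 m or y of tin in the frame of lane above 0.03 m or y of tin in the frame of lane below -0.03 m or z of tin in the frame of lane below 0.015 m).
It fails at once if another thing on the bench is disturbed (moved over 20 mm) (distance of any of scale, litre_can, toner_bottle, spatula from where it was at the start of the episode above 0.02 m).
It also fails if it takes over 35 s, if anything falls off the work surface, if the arm or the gripper's body presses on something with over 40 N, if the wrist force passes 120 N, or if a joint passes its speed limit or range.

## Robot

A 6-joint arm with a two-finger parallel gripper is mounted at the origin on the work surface. World frame = base frame: x ahead of the robot, y to its left, z up, the work surface at z = 0. Lengths are in m, angles in rad, forces in N, time in s.
With the tool pointing down it reaches from about 0.3 to 0.875 m from the base axis. Payload 6.4 kg.
Tool frame: the origin (TCP) lies midway between the tips of the shut fingers; the grasp point (between the pads) lies 19 mm behind it; z points along the fingers, y is the line along which they close (so a half turn about z gives the same grasp; the last joint's range is limited). The gripper opens to 85 mm and grips with 20 to 120 N. Pads are 22 mm wide; open, the fingers measure 114 mm over their backs; the gripper's body (76 mm by 85 mm) begins 54 mm behind the grasp point. The pads swing forward as they close: fully open they stand 13 mm farther back than shut.
Start: joints at [-1.47, 0.181, 1.607, -0, 1.354, -0.206], TCP at [0.174, -0.548, 0.231] pointing down, gripper open.
Joint ranges: [-2.99, 2.99], [-0.89, 2.07], [0.3, 2.58], [-1.14, 4.28], [0, 2.63], [-3.12, 3.12]. Speed limits (rad/s): [2.57, 2.57, 3.01, 3.14, 3.14, 3.14].

## Interface

Orientations are given as a unit quaternion [w, x, y, z].
In Python, from bench import get_obs, camera, hand_in gives the robot as it stands.
- The arm moves only by the tool carry_out, never from a script. Its argument "plan" is a list that holds one entry, the list of rows, each a list of 7 numbers: the shift along the world's x, y, z in m, then the turn, a rotation vector about the world's x, y, z in rad, then the opening, from 0 (shut) to 1 (fully open). In form: [[[x, y, z, rx, ry, rz, hand], ...]]. A call has exactly 5 rows; each row is the pose to reach, as a shift and turn from the pose commanded when the call began; what a row does not reach only later rows make up. A row lasts 1/12 s, in which the tool goes at most 41.7 mm and 7.16 degrees, less where a joint would pass 70% of its speed; a pose out of reach is approached as far as the arm can. A call with a gripper value outside its range is refused whole. The fingers move at their own pace and stop on an object; the grip force is fixed at half the most. Time passes only in rows, so rows that repeat a pose let the fingers close, or fill a call up. It gives the time, the measured TCP pose, the force, the opening and the grip force at its end, in the units of the state.
- get_obs(): the state, without advancing time (a new reading comes with each control period).
- camera(name): name is "scene" or "top"; returns a dict with "pixels" (480x640x3 uint8, red, green, blue), "z_map" (480x640 float32, m along the optical axis (not along the pixel's ray), 0 where there is no reading), "camera_matrix" (3x3 intrinsics, pixels), "cam_to_world" (4x4, takes a point from camera to world coordinates). Camera axes: x right, y up, looking along -z (the intrinsics and any distortion apply to the point x, -y, -z); pixel columns grow to the right and rows downward; lengths in m; the calibration is good to about 2 mm. A picture is of the moment at which its call begins.
- hand_in(): hands the job in; it is judged then, once.
The state is a dict: "time_s": time; "q": joint angles; "dq": joint speeds; "joint_efforts": joint torques, N m; "eef_pos": TCP position; "eef_rot": TCP orientation; "wrist_force": force on the tool from outside, world axes, zero at the start; "torque": the same for the moment, N m; "opening": opening from 0.0 (shut) to 1.0 (fully open); "grasp_force": force on a finger pad.
Only numpy, scipy, OpenCV 4.12 (cv2) and the standard library are available. Lean on these libraries where they do the work, as an engineer would, in place of code of your own. Each camera call takes 0.05 s, during which the arm holds its last target. There are 200 camera calls.

## Working session

There is one attempt and no reset: what is moved stays moved. The work goes in short steps, Python scripts to look and compute and a tool call to move; the robot and the scene stay as the last step left them, time stands still between calls to the robot, and variables do not carry over. Pictures are saved under pics/ and viewed, at most 10 in all, crops included, and the job is handed in when it is done.

Besides the shell and the picture viewer there is one more tool, called after "Call:" as name([rows], argument=value, ...), one row to a line, values as JSON. carry_out: Moves the arm, as the interface text tells. Its arguments: {"type":"object","properties":{"plan":{"type":"array","items":{"type":"array","items":{"type":"array","items":{"type":"number"}}}}},"required":["plan"]}

```bash
mkdir -p pics; ls
python3 - <<'E'
from bench import get_obs,camera
import cv2,numpy as np
for n in("scene","top"):
    c=camera(n); np.savez(f"{n}0.npz",**c)
    cv2.imwrite(f"pics/{n}0.png",c["pixels"][:,:,::-1])
    print(n,c["camera_matrix"].tolist(),np.round(c["cam_to_world"],3).tolist(),[k for k in c])
o=get_obs();print({k:np.round(v,3).tolist() for k,v in o.items()})
E
```

```text
pics
scene [[469.04654490277636, 0.0, 316.4233479122084], [0.0, 469.04654490277636, 244.92341924021946], [0.0, 0.0, 1.0]] [[-0.872, -0.284, 0.399, 1.063], [0.489, -0.488, 0.722, 0.828], [-0.01, 0.825, 0.565, 0.799], [0.0, 0.0, 0.0, 1.0]] ['pixels', 'z_map', 'camera_matrix', 'cam_to_world']
top [[464.63190522476634, 0.0, 329.6408219609948], [0.0, 464.63190522476634, 232.98963743509805], [0.0, 0.0, 1.0]] [[0.017, 0.995, -0.097, 0.475], [-1.0, 0.018, 0.007, -0.047], [0.008, 0.097, 0.995, 1.334], [0.0, 0.0, 0.0, 1.0]] ['pixels', 'z_map', 'camera_matrix', 'cam_to_world']
{'time_s': 0.1, 'q': [-1.47, 0.181, 1.608, -0.0, 1.354, -0.206], 'dq': [0.0, -0.001, -0.003, 0.0, 0.0, -0.0], 'joint_efforts': [0.001, -44.588, -35.224, -0.0, 0.004, 0.0], 'eef_pos': [0.174, -0.548, 0.23], 'eef_rot': [-0.001, 0.988, 0.153, 0.0], 'wrist_force': [0.024, -0.334, 0.039], 'torque': [0.022, 0.047, -0.021], 'grasp_force': 0.0, 'opening': 1.0}
```

View pics/scene0.png

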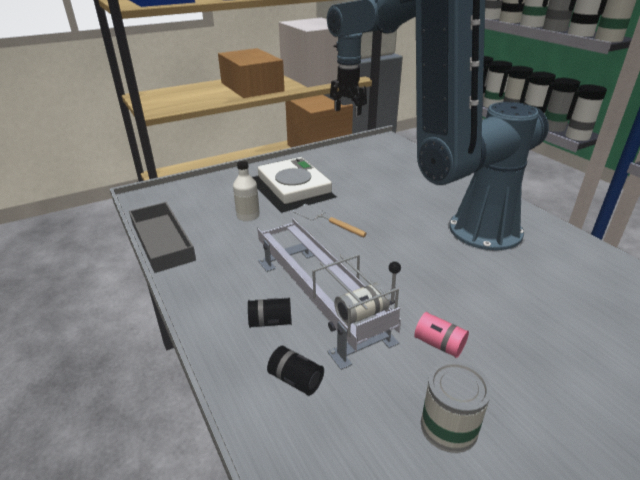

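View pics/top0.png

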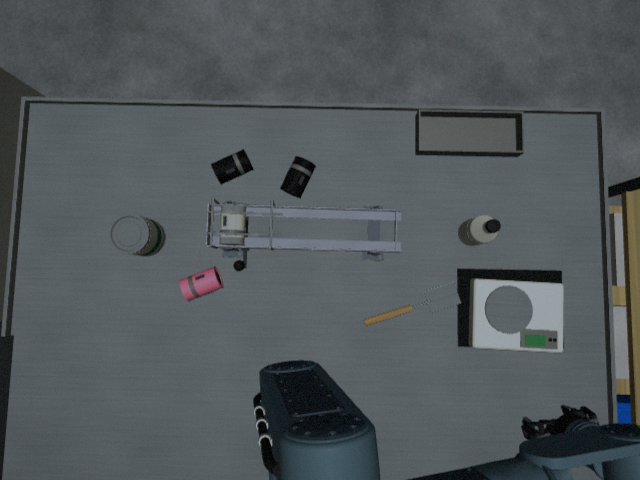

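The scene view shows the cream tin behind the gate at (362,303) and the black knob at (395,268). The lane's lower end is near (262,232). In the top view the tin is at (233,224), the knob at (240,266), and the lane runs right to about (400,230).

Possible mix-ups for the tin, top pixels:
- Black tins at (232,166) and (298,176).
- Pink tin at (201,284).
- Paint can at (135,236).

I choose the cream tin on the rails.

```bash
cat > h.py <<'E'
import numpy as np,cv2
def ld(n):
    d=np.load(n+".npz"); return {k:d[k] for k in d}
def ray(c,uv):
    K,T=c["camera_matrix"],c["cam_to_world"]
    uv=np.atleast_2d(uv).astype(float)
    d=np.c_[(uv[:,0]-K[0,2])/K[0,0],-(uv[:,1]-K[1,2])/K[1,1],-np.ones(len(uv))]
    return T[:3,3],d@T[:3,:3].T
def pts(c):
    v,u=np.mgrid[:480,:640]; o,d=ray(c,np.c_[u.ravel(),v.ravel()])
    return (o+d*c["z_map"].ravel()[:,None]).reshape(480,640,3)
def tri(c1,p1,c2,p2):
    o1,d1=ray(c1,p1);o2,d2=ray(c2,p2);d1=d1[0];d2=d2[0]
    s=np.linalg.lstsq(np.c_[d1,-d2],o2-o1,rcond=None)[0]
    a,b=o1+s[0]*d1,o2+s[1]*d2
    return (a+b)/2,np.linalg.norm(a-b)
E
python3 - <<'E'
from h import *
np.set_printoptions(precision=4,suppress=True)
s,t=ld("scene0"),ld("top0")
def knob(c,r):
    x0,y0,x1,y1=r; m=(c["pixels"][y0:y1,x0:x1].max(2)<45).astype(np.uint8)
    n,l,st,ce=cv2.connectedComponentsWithStats(m); i=1+st[1:,4].argmax(); print("knob px",ce[i]+[x0,y0],st[i]); return ce[i]+[x0,y0]
k=tri(s,knob(s,(385,258,405,278)),t,knob(t,(230,258,250,274))); print("knob",k)
for n,c,r in(("top",t,(205,195,405,260)),("scene",s,(250,215,405,340))):
    P=pts(c)[r[1]:r[3],r[0]:r[2]].reshape(-1,3)
    hi=P[(P[:,2]>.045)&(P[:,2]<.25)]
    print(n,len(hi),np.percentile(hi,[0.5,50,99.5],axis=0).tolist())
    # tin: top crest
    # profile along y: median height of rail-ish bins
    for y in np.arange(-.25,.25,.04):
        q=hi[abs(hi[:,1]-y)<.006]
        if len(q): print(round(y,2),len(q),np.percentile(q[:,2],[5,25,50,75,98]),"x",np.percentile(q[:,0],[2,98]))
a=cv2.resize(t["pixels"][190:280,195:415],None,fx=3.6,fy=3.6,interpolation=2)
b=cv2.resize(s["pixels"][210:345,245:415],None,fx=2.5,fy=2.5,interpolation=2)
o=np.zeros((a.shape[0]+b.shape[0],a.shape[1],3),np.uint8);o[:a.shape[0]]=a;o[a.shape[0]:,:b.shape[1]]=b;print(o.shape)
cv2.imwrite("pics/crop.png",cv2.resize(o,None,fx=.9,fy=.9)[:,:,::-1])
E
```

```text
knob px [394.3846 267.5256] [ 5  5 10 10 78]
knob px [239.2447 265.2447] [ 4  3 12 10 94]
knob (array([0.5023, 0.1726, 0.1563]), np.float64(0.0027091893303464523))
top 5419 [[0.5398165298897588, -0.2461147017041758, 0.05919491910493649], [0.6032017946255356, 0.07216992627228522, 0.08251196132792549], [0.6726675784648172, 0.2645527050569448, 0.1712432513293464]]
-0.25 42 [0.0629 0.0663 0.0682 0.0711 0.0855] x [0.5514 0.663 ]
-0.21 102 [0.0638 0.0679 0.0698 0.0719 0.0855] x [0.5518 0.6646]
-0.17 102 [0.0658 0.0695 0.0716 0.0742 0.0883] x [0.5453 0.6677]
-0.13 100 [0.0686 0.071  0.0733 0.0752 0.0898] x [0.5524 0.6651]
-0.09 97 [0.0708 0.0732 0.0754 0.0779 0.0895] x [0.5511 0.6646]
-0.05 103 [0.072  0.0746 0.0763 0.0786 0.0934] x [0.5514 0.6657]
-0.01 89 [0.0737 0.076  0.0779 0.0802 0.0947] x [0.552  0.6652]
0.03 95 [0.0747 0.0771 0.0789 0.0824 0.0948] x [0.5537 0.6669]
0.07 115 [0.0768 0.0797 0.0813 0.0849 0.1585] x [0.5539 0.666 ]
0.11 81 [0.0779 0.0821 0.0847 0.0992 0.1605] x [0.5543 0.6677]
0.15 109 [0.081  0.0834 0.0855 0.0926 0.1634] x [0.5547 0.6667]
0.19 217 [0.0973 0.1455 0.1481
[... 446 characters left out ...]
 0.0701 0.0715 0.0746 0.0882] x [0.5504 0.6716]
-0.13 74 [0.0605 0.0714 0.0739 0.0787 0.091 ] x [0.5512 0.6642]
-0.09 74 [0.0608 0.0735 0.0751 0.0792 0.0918] x [0.5504 0.6643]
-0.05 85 [0.0608 0.0751 0.0767 0.0805 0.0927] x [0.5514 0.6645]
-0.01 79 [0.0613 0.0761 0.0787 0.084  0.0944] x [0.5509 0.6651]
0.03 184 [0.0616 0.064  0.067  0.0797 0.0946] x [0.5524 0.8012]
0.07 245 [0.0471 0.0539 0.0619 0.0811 0.1573] x [0.5532 0.7676]
0.11 138 [0.0676 0.0812 0.0835 0.0929 0.1606] x [0.5533 0.6656]
0.15 73 [0.0649 0.0806 0.0854 0.1001 0.1623] x [0.5819 0.6664]
0.19 255 [0.0643 0.1    0.1471 0.1505 0.1663] x [0.4982 0.6699]
0.23 660 [0.086  0.1102 0.124  0.1331 0.163 ] x [0.5576 0.6714]
(662, 792, 3)
```

View pics/crop.png

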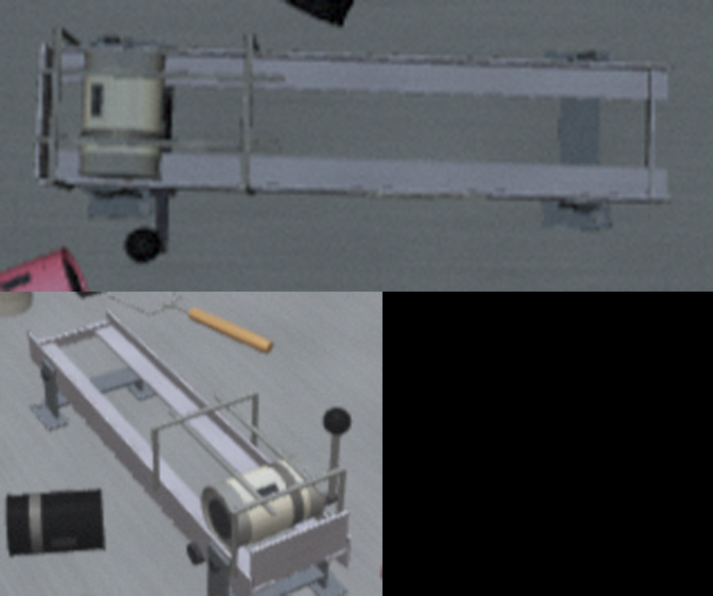

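The crop shows the cream tin with label on the rails under the wires, with the gate blade and knob beside it. This is the right tin. Lane axis next, using the tin circle and end stop.

```bash
cat >> h.py <<'E'
from scipy.optimize import least_squares
def tinfit(c,P=None,y0=None,n=False):
    P=pts(c).reshape(-1,3); m=(P[:,0]>.565)&(P[:,0]<.655)&(P[:,2]>.097)&(P[:,2]<.1565)&(P[:,1]<.25)&(P[:,1]>-.3)
    Q=P[m]
    if y0 is None: y0=np.median(Q[:,1])
    Q=Q[abs(Q[:,1]-y0)<.045]
    f=lambda p:np.hypot(Q[:,1]-p[0],Q[:,2]-p[1])-.033
    r=least_squares(f,[y0,.115],loss="soft_l1",f_scale=.001)
    return r.x,len(Q),np.median(abs(r.fun)),Q
E
python3 - <<'E'
from h import *
np.set_printoptions(precision=4,suppress=True)
s,t=ld("scene0"),ld("top0")
for c in(s,t):
    x,n,e,Q=tinfit(c,y0=.205); print("tin yz",x,n,e,"x",np.percentile(Q[:,0],[1,50,99]))
    P=pts(c).reshape(-1,3)
    g=[]
    for y in np.arange(-.2,.06,.01):
        q=P[(abs(P[:,1]-y)<.005)&(abs(P[:,0]-.608)<.07)&(P[:,2]>.055)&(P[:,2]<.12)]
        rail=q[(abs(abs(q[:,0]-.608)-.043)<.007)]
        g.append([y,np.median(rail[:,2]),np.percentile(q[:,0],3),np.percentile(q[:,0],97)])
    g=np.array(g); print("z fit",np.polyfit(g[:,0],g[:,1],1),"lo",np.polyfit(g[:,0],g[:,2],1),"hi",np.polyfit(g[:,0],g[:,3],1))
    q=P[(abs(P[:,0]-.607)<.03)&(P[:,1]<-.19)&(P[:,1]>-.27)&(P[:,2]>.05)&(P[:,2]<.1)]; print("stop",len(q),np.percentile(q,[2,50,98],axis=0))
E
```

```text
tin yz [0.2004 0.1179] 1001 0.0009411031328348529 x [0.5663 0.6146 0.6548]
z fit [0.0387 0.0781] lo [0.0078 0.5522] hi [-0.0083  0.6648]
stop 104 [[ 0.5783 -0.2389  0.06  ]
 [ 0.6081 -0.233   0.0687]
 [ 0.6364 -0.2021  0.0763]]
tin yz [0.2011 0.1173] 764 0.0012098221587308854 x [0.5654 0.6099 0.6533]
z fit [0.0394 0.0778] lo [0.018  0.5533] hi [-0.0049  0.6652]
stop 77 [[ 0.5782 -0.2444  0.0574]
 [ 0.596  -0.2339  0.0712]
 [ 0.6363 -0.1951  0.0779]]
```

Measured, in world coordinates:
- **Lane:** y = 0.202 − lane x, with mid x ≈ 0.609.
- **Rail z:** ≈ 0.078 + 0.039·y.
- **Knob:** (0.503, 0.172, 0.157).
- **End stop:** y ≈ −0.235, which agrees with the text.

Now moving to behind the knob.

Call:
carry_out([
  [[0.016,0.037,0,0,0,0.12,0],[0.032,0.074,0,0,0,0.24,0],[0.048,0.111,0,0,0,0.36,0],[0.064,0.148,0,0,0,0.48,0],[0.08,0.185,0,0,0,0.6,0]],
])

```text
time_s: 0.52
eef_pos: [0.2539, -0.3611, 0.2307]
eef_rot: [-0.0, 0.898, 0.44, 0.0]
wrist_force: [0.8, -0.2, 0.1]
opening: 0.302
grasp_force: 0.0
```

Call:
carry_out([
  [[0.016,0.037,0,0,0,0.12,0],[0.032,0.074,0,0,0,0.24,0],[0.048,0.111,0,0,0,0.36,0],[0.064,0.148,0,0,0,0.48,0],[0.08,0.185,0,0,0,0.6,0]],
])

```text
time_s: 0.93
eef_pos: [0.3337, -0.1762, 0.2311]
eef_rot: [0.0, 0.728, 0.686, 0.0]
wrist_force: [0.7, -0.8, -0.4]
opening: -0.0
grasp_force: 0.0
```

Call:
carry_out([
  [[0.016,0.037,0,0,0,0.064,0],[0.032,0.074,0,0,0,0.064,0],[0.048,0.111,0,0,0,0.064,0],[0.064,0.148,0,0,0,0.064,0],[0.08,0.185,0,0,0,0.064,0]],
])

```text
time_s: 1.35
eef_pos: [0.4138, 0.009, 0.2313]
eef_rot: [0.0, 0.707, 0.707, 0.0]
wrist_force: [1.0, -0.5, -0.3]
opening: 0.001
grasp_force: 0.0
```

Call:
carry_out([
  [[0.014,0.037,0,0,0,0,0],[0.028,0.074,0,0,0,0,0],[0.042,0.111,0,0,0,0,0],[0.056,0.148,0,0,0,0,0],[0.07,0.185,0,0,0,0,0]],
])

```text
time_s: 1.77
eef_pos: [0.4837, 0.1941, 0.2309]
eef_rot: [-0.0, 0.707, 0.707, -0.0]
wrist_force: [0.0, -1.0, 0.3]
opening: -0.004
grasp_force: 0.0
```

Call:
carry_out([
  [[0.012,0.024,-0.01,0,0,0,0],[0.012,0.024,-0.035,0,0,0,0],[0.012,0.024,-0.06,0,0,0,0],[0.012,0.024,-0.08,0,0,0,0],[0.012,0.024,-0.09,0,0,0,0]],
])

```text
time_s: 2.18
eef_pos: [0.4935, 0.2157, 0.1379]
eef_rot: [-0.001, 0.707, 0.707, -0.002]
wrist_force: [-0.5, 0.8, 0.4]
opening: 0.004
grasp_force: 0.0
```

Run:
```python
from bench import camera
import cv2,numpy as np
o=[]
for n in("scene","top"):
    c=camera(n); np.savez(f"{n}1.npz",**c); o.append(c["pixels"])
a=cv2.resize(o[0][180:360,240:480],(400,300),interpolation=2);b=cv2.resize(o[1][180:330,170:370],(400,300),interpolation=2)
cv2.imwrite("pics/b.png",np.hstack([a,b])[:,:,::-1])
```

```text
(no output)
```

View pics/b.png

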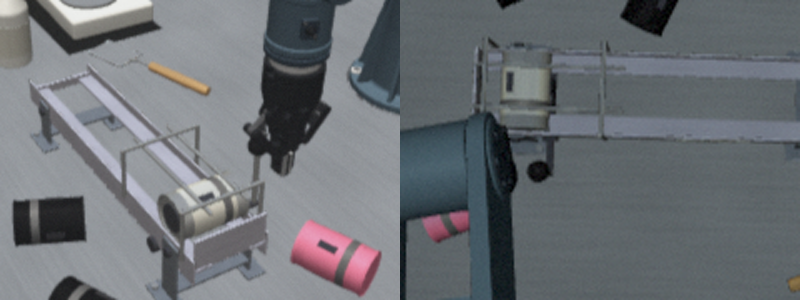

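The picture shows the shut fingers just uphill of the knob, with nothing touched. The knob is at (540,170) in the right half and (258,145) in the left. First part of the push, staying below the release angle.

Call:
carry_out([
  [[0,-0.012,0,0,0,0,0],[0,-0.028,0,0,0,0,0],[0,-0.044,0,0,0,0,0],[0,-0.06,-0.003,0,0,0,0],[0,-0.074,-0.006,0,0,0,0]],
])

```text
time_s: 2.7
eef_pos: [0.4967, 0.1406, 0.1372]
eef_rot: [0.001, 0.707, 0.707, 0.001]
wrist_force: [0.8, 2.1, -1.9]
opening: 0.004
grasp_force: 0.9
```

Run:
```python
from bench import camera,get_obs
from h import *
S={}
for n in("scene","top"):
    c=camera(n); np.savez(f"{n}2.npz",**c); S[n]=c
o=[S["scene"]["pixels"],S["top"]["pixels"]]
print(get_obs()["eef_pos"],tinfit(S["scene"],y0=.2)[0])
a=cv2.resize(o[0][210:330,320:480],(400,300),interpolation=2);b=cv2.resize(o[1][210:285,220:320],(400,300),interpolation=2)
cv2.imwrite("pics/c.png",np.hstack([a,b])[:,:,::-1])
```

```text
[0.49660872 0.13968279 0.1367472 ] [0.1920571  0.11761587]
```

View pics/c.png

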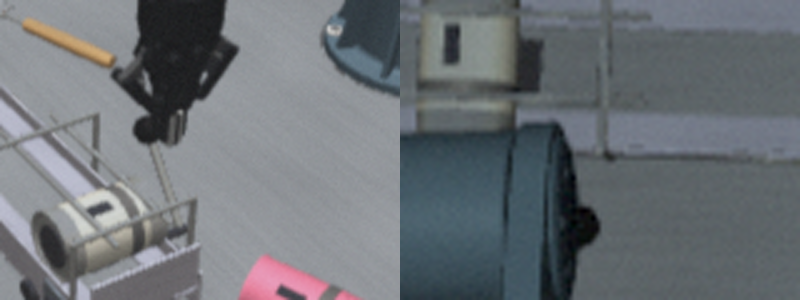

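Run:
```python
from h import *
s,t=ld("scene2"),ld("top2")
o,d=ray(s,[378.8,261.2]);d=d[0];p=o+d*(.503-o[0])/d[0];print("scene@x.503",p)
o,d=ray(t,[266.6,266]);d=d[0];p2=o+d*(p[2]-o[2])/d[2];print("top",p2)
lx=.202-p[1]-.039*.055;print("theta",np.arcsin((lx-.028)/.1), "from z",np.arccos((p[2]-.0595)/.1))
```

```text
scene@x.503 [0.503      0.11758797 0.1391955 ]
top [0.50309399 0.10488697 0.1391955 ]
theta 0.5736129336624192 from z 0.6485590412055298
```

Call:
carry_out([
  [[0,-0.01,-0.009,0,0,0,0],[0,-0.019,-0.019,0,0,0,0],[0,-0.027,-0.029,0,0,0,0],[0,-0.031,-0.034,0,0,0,0],[0,-0.034,-0.038,0,0,0,0]],
])

```text
time_s: 3.22
eef_pos: [0.4952, 0.1082, 0.0965]
eef_rot: [-0.001, 0.707, 0.707, 0.0]
wrist_force: [-6.1, 13.4, 23.0]
opening: -0.002
grasp_force: 10.0
```

```bash
cat > look.py <<'E'
import sys; from bench import camera,get_obs
from h import *
np.set_printoptions(precision=4,suppress=True)
y0=float(sys.argv[1]); c=camera("scene"); np.savez("last.npz",**c); o=get_obs()
x,n,e,Q=tinfit(c,y0=y0); print("t",o["time_s"],"tin lane x",.202-x[0],x,n,e,"tcp",np.array(o["eef_pos"]),np.array(o["wrist_force"]))
E
python3 look.py .18
python3 - <<'E'
import numpy as np,cv2
p=np.load("last.npz")["pixels"];cv2.imwrite("pics/d.png",cv2.resize(p[210:345,300:480],(720,540),interpolation=2)[:,:,::-1])
E
```

```text
t 3.2667 tin lane x 0.013875950062621462 [0.1881 0.1539] 951 0.006211235759454856 tcp [0.4954 0.1088 0.0967] [ 0.4758 10.5663  0.2363]
```

View pics/d.png

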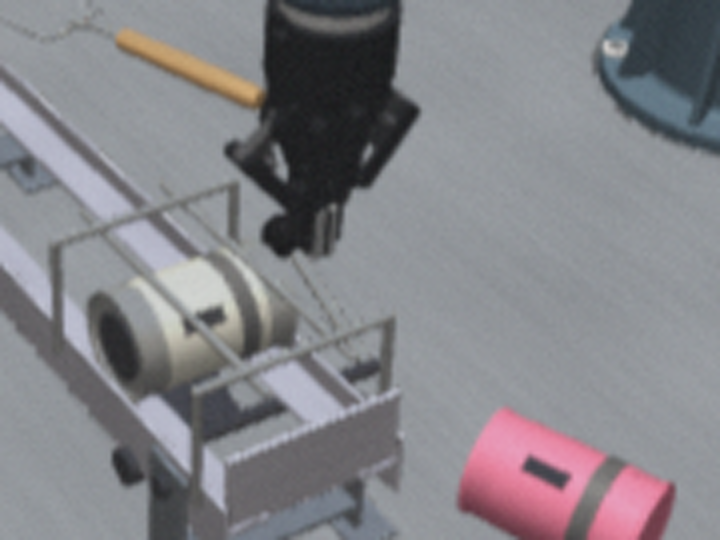

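The picture shows the lever and gate folded down and the tin rolling off at about (190,320). Clear of the knob and over the lane ahead of it.

Call:
carry_out([
  [[0,0,0.032,0,0,0,0],[0,-0.034,0.045,0,0,0,0],[0.015,-0.07,0.045,0,0,0,0],[0.04,-0.1,0.045,0,0,0,0],[0.068,-0.127,0.045,0,0,0,0]],
])

```text
time_s: 3.68
eef_pos: [0.5637, -0.0208, 0.1423]
eef_rot: [-0.0, 0.707, 0.707, -0.0]
wrist_force: [1.0, 0.8, 0.2]
opening: 0.004
grasp_force: 0.0
```

```bash
python3 look.py .11
python3 - <<'E'
from h import *
c=ld("last");P=pts(c).reshape(-1,3)
for y in np.arange(.0,.26,.02):
    q=P[(abs(P[:,1]-y)<.01)&(abs(P[:,0]-.609)<.02)&(P[:,2]>.09)&(P[:,2]<.17)];print(round(y,2),len(q),q[:,2].max() if len(q) else 0)
E
```

```text
t 3.7333 tin lane x 0.0827483445013759 [0.1193 0.1434] 699 0.004475919927448384 tcp [ 0.5691 -0.0262  0.1426] [ 1.0759 -5.2042  1.9239]
0.0 0 0
0.02 0 0
0.04 1 0.1402195589937325
0.06 51 0.1475397823204322
0.08 79 0.14772914735775755
0.1 229 0.16712139051821362
0.12 0 0
0.14 0 0
0.16 0 0
0.18 0 0
0.2 0 0
0.22 0 0
0.24 34 0.16994376726772953
```

```bash
cat >> h.py <<'E'
def tiny(c):
    P=pts(c).reshape(-1,3); P=P[(abs(P[:,0]-.609)<.042)&(P[:,2]>.1)&(P[:,1]<.25)&(P[:,1]>-.3)]
    ys=np.arange(-.25,.22,.0005); sc=[]
    for y in ys: sc.append((abs(np.hypot(P[:,1]-y,P[:,2]-.1103-.039*y)-.033)<.002).sum())
    sc=np.array(sc); k=sc>=sc.max()*.93; return ys[k].mean(),ys[k].std(),sc.max()
E
sed -i 's/^x,n,e.*/y,sd,n=tiny(c); print("t",o["time_s"],"tin y",y,"lane x",.202-y,sd,n,"tcp",np.array(o["eef_pos"]),np.array(o["wrist_force"]))/' look.py
python3 - <<'E'
from h import *
for n in("scene0","scene1","scene2","top0","last"): y=tiny(ld(n));print(n,y,.202-y[0])
E
```

```text
scene0 (np.float64(0.2002500000000004), np.float64(0.0005590169943749479), np.int64(751)) 0.001749999999999613
scene1 (np.float64(0.2002500000000004), np.float64(0.0005590169943749479), np.int64(749)) 0.001749999999999613
scene2 (np.float64(0.19200000000000036), np.float64(0.0007071067811865482), np.int64(706)) 0.009999999999999648
top0 (np.float64(0.2012500000000004), np.float64(0.0008539125638299673), np.int64(495)) 0.0007499999999996121
last (np.float64(0.06625000000000028), np.float64(0.0005590169943749479), np.int64(546)) 0.13574999999999973
```

Run:
```python
from h import *
c=ld("last")
p=cv2.imread("pics/d.png")
def mid(im):  # tin label centroid (cream)
    h=cv2.cvtColor(im,cv2.COLOR_BGR2HSV); m=((h[...,0]>15)&(h[...,0]<40)&(h[...,1]>20)&(h[...,2]>120)).astype(np.uint8)
    n,l,st,ce=cv2.connectedComponentsWithStats(m); i=1+st[1:,4].argmax(); return ce[i],st[i]
full=c["pixels"][:,:,::-1].copy()
a,sa=mid(p[230:400,80:300]); a=a+[80,230]; a=np.array([300+a[0]/4,210+a[1]/4]); 
b,sb=mid(full[200:345,240:400]); b=b+[240,200]
z,_=mid(ld("scene2")["pixels"][200:345,300:420][:,:,::-1].copy()); z=z+[300,200]
for q,s in((z,0),(a,sa),(b,sb)):
    o,d=ray(c,q);d=d[0];w=o+d*(.13-o[2])/d[2];print(q,s,w)
```

```text
[347.25688073 226.19266055] 0 [ 0.47585526 -0.06375667  0.13      ]
[346.91585366 297.31658537] [  88  104   46   35 1025] [0.632036   0.18095125 0.13      ]
[352.39041096 228.4109589 ] [ 99  21  26  15 146] [ 0.47001994 -0.04751823  0.13      ]
```

Call:
carry_out([
  [[0.01,-0.018,-0.012,0,0,0,0.4],[0.02,-0.036,-0.025,0,0,0,0.4],[0.03,-0.053,-0.038,0,0,0,0.4],[0.038,-0.068,-0.048,0,0,0,0.4],[0.04,-0.082,-0.052,0,0,0,0.4]],
])

```text
time_s: 4.15
eef_pos: [0.6031, -0.1017, 0.0877]
eef_rot: [-0.001, 0.707, 0.707, -0.001]
wrist_force: [-0.4, 0.4, 0.6]
opening: 0.399
grasp_force: 0.0
```

```bash
python3 look.py 0
```

```text
t 4.2 tin y -0.03899999999999981 lane x 0.24099999999999983 0.0007071067811865482 532 tcp [ 0.603  -0.1041  0.0878] [-0.8737 -2.8438 -0.4627]
```

Call:
carry_out([
  [[0.001,-0.022,0,0,0,0,0.4],[0.002,-0.042,-0.001,0,0,0,0.4],[0.003,-0.0605,-0.001,0,0,0,0.4],[0.003,-0.077,-0.002,0,0,0,0.4],[0.003,-0.0915,-0.002,0,0,0,0.4]],
])

```text
time_s: 4.62
eef_pos: [0.6063, -0.1936, 0.0883]
eef_rot: [-0.0, 0.707, 0.707, -0.0]
wrist_force: [-0.3, -0.1, 0.5]
opening: 0.4
grasp_force: 0.0
```

Call:
carry_out([
  [[0.001,-0.0125,0,0,0,0,0.4],[0.002,-0.0235,-0.001,0,0,0,0.4],[0.002,-0.032,-0.001,0,0,0,0.4],[0.002,-0.039,-0.001,0,0,0,0.4],[0.002,-0.045,-0.002,0,0,0,0.4]],
])

```text
time_s: 5.03
eef_pos: [0.6088, -0.2382, 0.0864]
eef_rot: [0.0, 0.707, 0.707, 0.0]
wrist_force: [-0.5, -0.6, -0.3]
opening: 0.399
grasp_force: 0.0
```

Call:
carry_out([
  [[0,-0.0055,0,0,0,0,0.4],[0,-0.0105,0,0,0,0,0.4],[0,-0.015,0,0,0,0,0.4],[0,-0.0185,0,0,0,0,0.4],[0,-0.0215,0,0,0,0,0.4]],
])

```text
time_s: 5.45
eef_pos: [0.6087, -0.2594, 0.0863]
eef_rot: [-0.0, 0.707, 0.707, 0.0]
wrist_force: [-0.1, -0.4, 0.1]
opening: 0.402
grasp_force: 0.0
```

```bash
python3 look.py 0; python3 -c "
from h import *
p=ld('last')['pixels'];cv2.imwrite('pics/e.png',cv2.resize(p[180:330,200:400],(800,600),interpolation=2)[:,:,::-1])"
```

```text
t 5.5 tin y -0.21599999999999997 lane x 0.418 0.0010000000000000009 342 tcp [ 0.6087 -0.2599  0.0864] [-0.1949 -0.6362 -0.4612]
```

View pics/e.png

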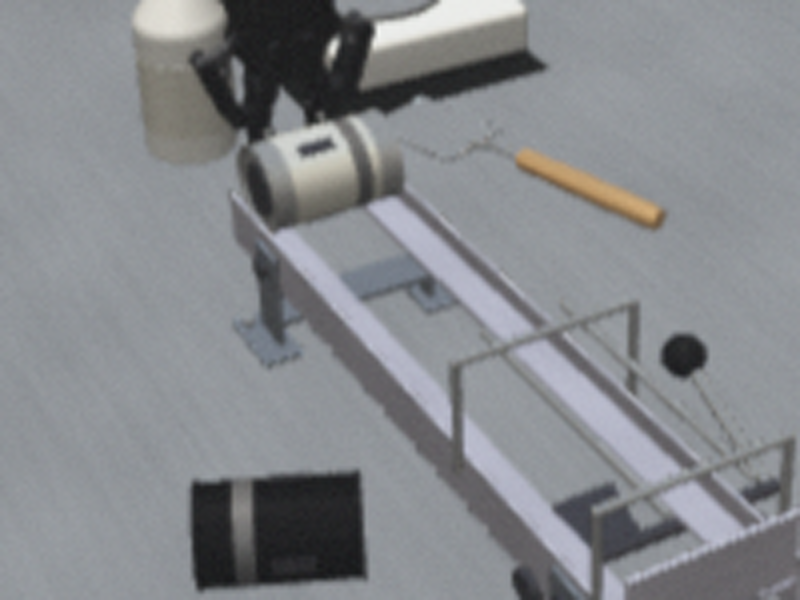

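The picture shows the tin at (320,170), lying square at lane x ≈ 0.418 against the stop, with the fingers just beyond it. Now backing the hand off slowly downhill, then up.

Call:
carry_out([
  [[0,-0.002,0,0,0,0,0.4],[0,-0.004,0,0,0,0,0.4],[0,-0.009,0,0,0,0,0.4],[0,-0.018,0.002,0,0,0,0.4],[0,-0.028,0.008,0,0,0,0.4]],
])

```text
time_s: 5.92
eef_pos: [0.6081, -0.2872, 0.0936]
eef_rot: [-0.001, 0.707, 0.707, -0.0]
wrist_force: [-0.5, -0.7, -0.7]
opening: 0.4
grasp_force: 0.0
```

Call:
carry_out([
  [[0,0,0.02,0,0,0,0.4],[0,0,0.05,0,0,0,0.4],[0,0,0.08,0,0,0,0.4],[0,0,0.1,0,0,0,0.4],[0,0,0.1,0,0,0,0.4]],
])

```text
time_s: 6.33
eef_pos: [0.6113, -0.2902, 0.2016]
eef_rot: [0.005, 0.707, 0.707, 0.001]
wrist_force: [0.7, -0.8, 1.0]
opening: 0.404
grasp_force: 0.0
```

```bash
python3 look.py 0; python3 look.py 0
```

```text
t 6.3833 tin y -0.21549999999999997 lane x 0.4175 0.0007071067811865482 367 tcp [ 0.6103 -0.2894  0.1987] [ 0.7502  0.1034 -0.1547]
t 6.4333 tin y -0.21599999999999997 lane x 0.418 0.0010000000000000009 354 tcp [ 0.6092 -0.2885  0.1961] [-0.1211  0.3435 -0.2432]
```

```bash
python3 -c "
from bench import hand_in; print(hand_in())"
```

```text
the job is handed in; nothing more can be done
None
```

The job is handed in. The gate is folded down, the tin was taken up on the run and now lies at rest against the end stop at lane x ≈ 0.418 m, and the hand is clear. The system returned no verdict, and I had no direct reading of the finger force on the tin or its speed during the catch.

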